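# Press a tilt platform's sprung corner to the index and ease it back

## Task

Check the spring return of the two-axis tilt platform: with a fingertip, press down its sprung corner next to the long pointer until that pointer is level with the brass sliding index on its scale, and hold it there for two seconds. Then ease the corner slowly back up, not letting it snap, until the pointer rests at its zero line, and take the hand clear. Do not press the pointer down past the index, let the short pointer leave its zero, touch the pointers, the index or the optic cell on the plate, or disturb the loose things lying around.

Things in the scene. Friction and masses are not known exactly. Their poses are not given: they have to be found in the camera images.
- mount: Fixed stand of a two-axis tilt platform: dark lower plate 180 x 180 mm on four 40 mm pillars. Origin: on the table under its middle, z up; offsets (x, y, z) given below are in its frame in mm, plate at rest. Springs lift the top plate under its corners (60, 60) by the long pointer and (-60, -60) by the short one; the corner (-60, 60) tilts it both ways. Scales reach 116 mm above the table.
- plate: The tilting metal top plate, 170 x 170 x 12 mm, top face 104 mm above the table, 40 mm above the lower plate. Origin: at the ball pivot under its corner, (60, -60, 92); z is its upward normal, x and y as the stand's at rest. Two screw heads, 10 mm wide and 6 mm above its face at (60, 15) and (-15, -60), stop it at rest.
- press_corner (a point): The spot to press: on top of the plate over the spring of the corner by the long pointer, (60, 60, 104), 25 mm in from both edges, 120 mm from the pivot; moves with the plate. Flat and bare for 25 mm all round. It yields downwards: about 3 to 4 N starts it, then about 0.6 N per mm; its stop is 20 mm down.
- pointer_tip (a point): Tip of the long pointer, a black needle 95 mm long along +y from the plate's edge, 6 mm below the plate's top face; tip at (60, 180, 98). It is 240 mm from the pivot, so it drops 2 mm per mm that the pressed spot drops. Its white scale plate stands 9 mm behind it (towards -x), a line each 5 mm, the longest line is zero.
- short_tip (a point): Tip of the short pointer, a black needle along -x, at (-125, -60, 98) before its own white scale; it drops only when the plate is tipped the other way.
- pointer: The long pointer itself, fixed to the plate; not to be touched. Its origin is that of the plate.
- short_pointer: The short pointer itself, fixed to the plate; not to be touched. Its origin is that of the plate.
- index_tip (a point): Tip of the brass sliding index on the outer (+y) edge of the long pointer's scale, next to the pointer's tip (2 mm away in plan); the index block is 16 mm tall, the point is half-way up it, and has a knob 11 mm wide. Bring the pointer's tip to the height of this tip.
- index (a joint): How far the index tip stands below the zero line of the scale, in m (0.014 to 0.030 at the start). It stays where it is left; not to be touched.
- pitch (a joint): Tilt of the plate by the corner next to the long pointer, rad: 0 at rest, growing as that corner goes down, 0.17 at its stop. The pressed spot drops 0.12 m, the pointer's tip 0.24 m per rad.
- roll (a joint): Tilt of the plate the other way, by the corner next to the short pointer, rad: 0 at rest, growing as that corner goes down. It stays at 0 while the press is within about 20 mm of the line from the pressed spot to the pivot.
- optic: The optic cell clamped on the plate: polished steel block 50 x 50 mm with amber windows and a 54 x 54 mm cap, 48 mm high (its top 152 mm above the table). Fragile, not to be touched. Origin: centre of its underside, at (-15, -15, 104).
- driver: Loose driver with a yellow handle, 160 mm long, lying on the table on the robot's side of the platform. Bystander. Origin: middle of its underside.
- post: Loose round steel post, 25 mm in diameter, 55 mm tall, standing on the table on the platform's -y side. Bystander. Origin: centre of its underside.
- lens_ring: Loose brass retaining ring, 55 mm outside, 40 mm inside, 12 mm high, lying on the table on the platform's +x side. Bystander. Origin: centre of its underside.
- fork: Loose aluminium clamping fork, 63 x 34 mm, 10 mm thick, lying on the table beyond the long pointer's scale. Bystander. Origin: underside.
- lens_case: Loose grey lens case with a clear lid, 60 x 60 mm, 30 mm high, off to one side. Bystander. Origin: centre of its underside.
- lens_mount: Loose steel pedestal post, 40 mm foot, 25 mm shaft, 50 mm tall, off to one side. Bystander. Origin: centre of its underside.
- detector: Loose grey detector box, 50 x 75 mm, 28 mm high, off to one side. Bystander. Origin: centre of its underside.

How it is judged:
By the outcome, as a careful person would: the job done as asked, in the order asked, and still so for the second after the job is handed in, with the robot touching nothing.
It also fails if it takes over 48 s, if anything falls off the work surface, if the arm or the gripper's body presses on something with over 40 N, if the wrist force passes 120 N, or if a joint passes its speed limit or range.

## Robot

A 6-joint arm with a two-finger parallel gripper is mounted at the origin on the work surface. World frame = base frame: x ahead of the robot, y to its left, z up, the work surface at z = 0. Lengths are in m, angles in rad, forces in N, time in s.
With the tool pointing down it reaches from about 0.25 to 0.85 m from the base axis. Payload 12.5 kg.
Tool frame: the origin (TCP) lies midway between the tips of the shut fingers; the grasp point (between the pads) lies 19 mm behind it; z points along the fingers, y is the line along which they close (so a half turn about z gives the same grasp; the last joint's range is limited). The gripper opens to 93 mm and grips with 3 to 60 N. Pads are 15 mm wide; open, the fingers measure 128 mm over their backs; the gripper's body (75 mm by 188 mm) begins 65 mm behind the grasp point.
Start: joints at [-1.288, 0.351, 1.652, -0, 1.139, -0.085], TCP at [0.198, -0.513, 0.197] pointing down, gripper open.
Joint ranges: [-2.75, 2.75], [-0.79, 2.1], [0.01, 2.65], [-1.57, 4.71], [0.07, 3.14], [-2.87, 2.87]. Speed limits (rad/s): [2.22, 2.22, 2.79, 3.14, 3.14, 3.14].

## Interface

Orientations are given as a unit quaternion [x, y, z, w].
In Python, from rig import * gives the robot as it stands. Calls block until the motion is done:
- move_to(position, orientation): joint-space move of the TCP to a pose.
- line_to(position, rot=None, velocity=0.15, threshold=None): straight line of the TCP; rot=None keeps the orientation; velocity is the mean speed in m/s. With threshold (N) it stops when the force on the tool has changed by that much, and returns True; else False.
- movej(angles): joint-space move.
- open_gripper() and grasp(grip_force=None): open the fingers fully, or close them until they stop; grip_force is the grip in N (None keeps the last).
- wait(seconds).
- inverse_kinematics(position, orientation): joint angles nearest the present ones, or None.
- observe(): the state.
- get_image(name): name is "scene" or "top"; returns a dict with "img" (400x640x3 uint8, blue, green, red), "camera_matrix" (3x3 intrinsics, pixels), "xyz" and "orientation" of the camera in the world. Camera axes: x right, y down, z forward; pixel columns grow to the right and rows downward; lengths in m; the calibration is good to about 2 mm. A picture is of the moment at which its call begins. There is no depth.
A pose or a line that the arm cannot do raises IKError and nothing moves.
- finish_job(): hands the job in; it is judged then, once.
The state is a dict: "t": time; "joint_positions": joint angles; "joint_vel": joint speeds; "tau": joint torques, N m; "position": TCP position; "ee_rot": TCP orientation; "ft_force": force on the tool from outside, world axes, zero at the start; "wrist_torque": the same for the moment, N m; "opening": finger opening in m; "grasp_force": force on a finger pad.
Only numpy, scipy, OpenCV 4.12 (cv2) and the standard library are available. Lean on these libraries where they do the work, as an engineer would, in place of code of your own. Each camera call takes 0.05 s, during which the arm holds its last target. There are 200 camera calls.

## Working session

There is one attempt and no reset: what is moved stays moved. The work goes in short steps, each a Python script; the robot and the scene stay as the last script left them, time stands still between calls to the robot, and variables do not carry over. Pictures are saved under pics/ and viewed, at most 10 in all, crops included, and the job is handed in when it is done.

```bash
mkdir -p pics
python3 - <<'E'
from rig import *
import cv2
for n in("scene","top"):
    d=get_image(n);cv2.imwrite(f"pics/{n}0.png",d["img"]);print(n,d["camera_matrix"],d["xyz"],d["orientation"])
s=observe();print(s["t"],s["ee_rot"],s["ft_force"])
E
```

```text
scene [[391.68644272   0.         317.26987125]
 [  0.         391.68644272 200.31964058]
 [  0.           0.           1.        ]] [0.94282071 0.69836631 0.7681523 ] [ 0.25684051  0.86787159 -0.41082383 -0.10979819]
top [[379.98073402   0.         319.78781173]
 [  0.         379.98073402 195.79011063]
 [  0.           0.           1.        ]] [ 0.39164891 -0.01179884  1.26228072] [-0.69649486  0.71491196 -0.0424183   0.04468208]
0.1 [ 9.83140958e-01  1.82848562e-01 -3.94000229e-05 -5.07819035e-04] [-0.2501272   0.65717916 -0.09775329]
```

View pics/scene0.png

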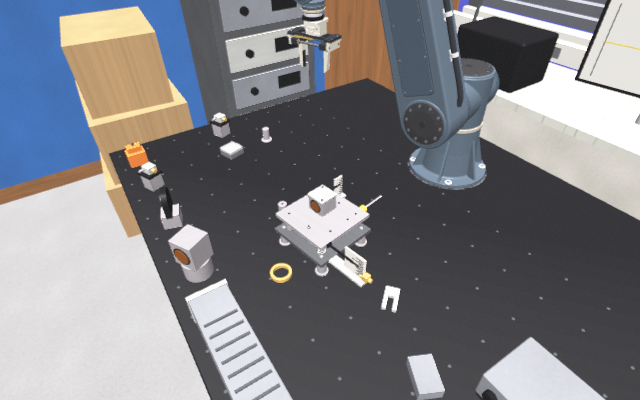

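View pics/top0.png

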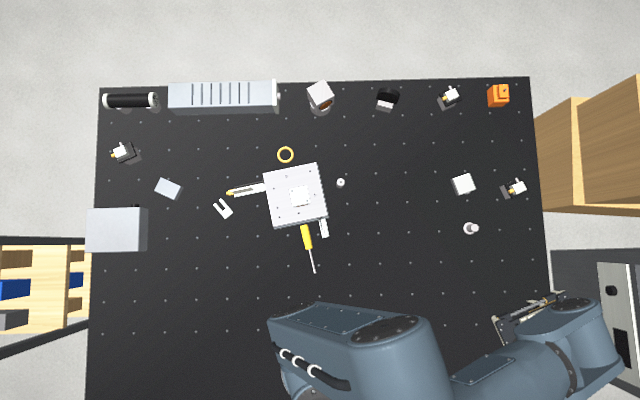

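The top view shows the platform at about (295,195), with the long pointer and index to the left at (230,192). The scene view shows the plate at about (322,215), and the scale and index at (357,265). Next I'll enlarge both.

Run:
```python
import cv2
a=cv2.imread("pics/scene0.png")[175:290,265:385];b=cv2.imread("pics/top0.png")[140:250,210:350]
cv2.imwrite("pics/c1.png",cv2.resize(a,None,fx=5,fy=5,interpolation=cv2.INTER_CUBIC))
cv2.imwrite("pics/c2.png",cv2.resize(b,None,fx=5,fy=5,interpolation=cv2.INTER_CUBIC))
```

```text
(no output)
```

View pics/c1.png

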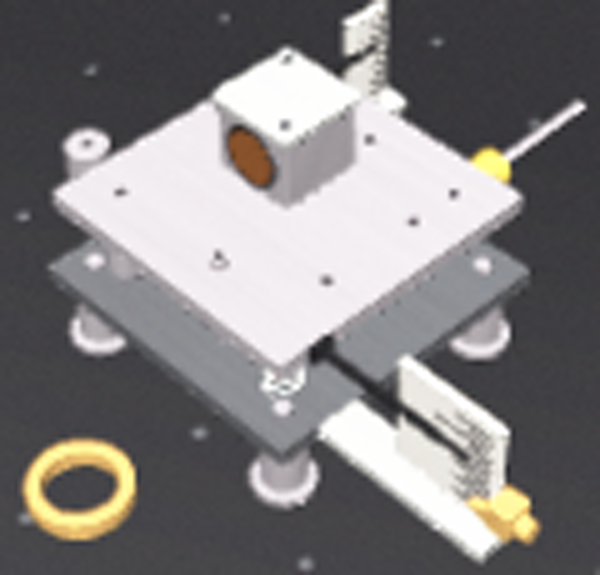

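View pics/c2.png

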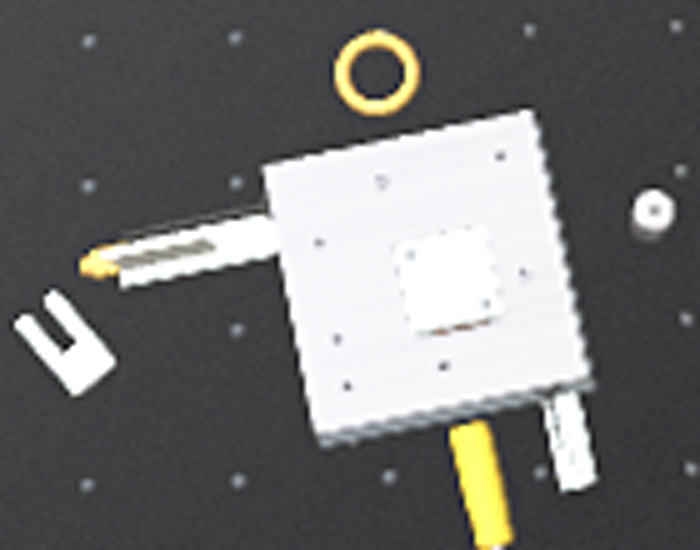

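Scene crop: plate corners are front (283,362), left (55,195) and right (522,200). The pointer tip is at (466,457) and the brass index is at (475-535, 490-540). 
Top crop: plate corners are (263,168), (532,110), (318,437) and (590,382). Now I'll fit the stand pose and enlarge the index.

```bash
cat > h.py <<'E'
import numpy as np,cv2
from scipy.spatial.transform import Rotation as R
from scipy.optimize import least_squares
CAM={"scene":(391.68644272,317.26987125,200.31964058,[0.94282071,0.69836631,0.7681523],[0.25684051,0.86787159,-0.41082383,-0.10979819]),
"top":(379.98073402,319.78781173,195.79011063,[0.39164891,-0.01179884,1.26228072],[-0.69649486,0.71491196,-0.0424183,0.04468208])}
def proj(n,P):
    f,cx,cy,t,q=CAM[n];c=(np.atleast_2d(P)-t)@R.from_quat(q).as_matrix()
    return c[:,:2]/c[:,2:]*f+[cx,cy]
def world(p,P):  # p=(x,y,yaw), P in mm, mount frame
    c,s=np.cos(p[2]),np.sin(p[2]);P=np.atleast_2d(P)/1e3
    return P@np.array([[c,-s,0],[s,c,0],[0,0,1]]).T+[p[0],p[1],0]
def uncrop(uv,o): return (np.array(uv)+.5)/5-.5+o
E
python3 - <<'E'
from h import *
S=uncrop([(283,362),(55,195),(522,200),(466,457)],[265,175]);PS=np.array([(85,85,104),(85,-85,104),(-85,85,104),(60,180,98)])
T=uncrop([(263,168),(532,110),(318,437),(590,382)],[210,140]);PT=np.array([(85,85,104),(85,-85,104),(-85,85,104),(-85,-85,104)])
rs=lambda p:proj("scene",world(p,PS))-S
rt=lambda p:proj("top",world(p,PT))-T
x0=[.45,.05,.2]
for f in(rs,rt,lambda p:np.r_[rs(p),rt(p)]):
    s=least_squares(lambda p:np.ravel(f(p)),x0);print(s.x,np.round(f(s.x),1).tolist())
p=s.x;np.save("p.npy",p)
for nm,q in dict(press=(60,60,104),tip=(60,180,98),short=(-125,-60,98)).items():print(nm,world(p,q),proj("scene",world(p,q)),proj("top",world(p,q)))
for d in(0,14,22,30):print(d,proj("scene",world(p,(60,182,98-d))))
a=cv2.imread("pics/scene0.png")[242:290,335:380]
cv2.imwrite("pics/c3.png",cv2.resize(a,None,fx=12,fy=12,interpolation=cv2.INTER_NEAREST))
E
```

```text
[0.54254722 0.06580064 0.18276369] [[-0.5, 0.7], [-0.3, -0.7], [0.4, -0.9], [0.4, 0.4]]
[0.54210908 0.06689529 0.18381025] [[0.2, 0.1], [0.1, 0.4], [-0.2, 0.1], [-0.0, -0.5]]
[0.54241055 0.0663142  0.18205846] [[-0.4, 0.9], [-0.2, -0.7], [0.6, -0.8], [0.6, 0.5], [0.4, -0.1], [0.3, 0.3], [-0.1, -0.0], [0.1, -0.6]]
press [[0.59055567 0.13618585 0.104     ]] [[321.26623144 237.01064897]] [[272.05299136 179.25009677]]
tip [[0.56882914 0.25420262 0.098     ]] [[358.37012551 266.54920545]] [[234.31772509 187.48879095]]
short [[ 0.43033968 -0.01532599  0.098     ]] [[339.8908873  184.26315261]] [[322.44575971 230.04969878]]
0 [[359.03767981 267.04914246]]
14 [[358.74008764 271.17841069]]
22 [[358.57274088 273.50044638]]
30 [[358.4073196  275.79576486]]
```

View pics/c3.png

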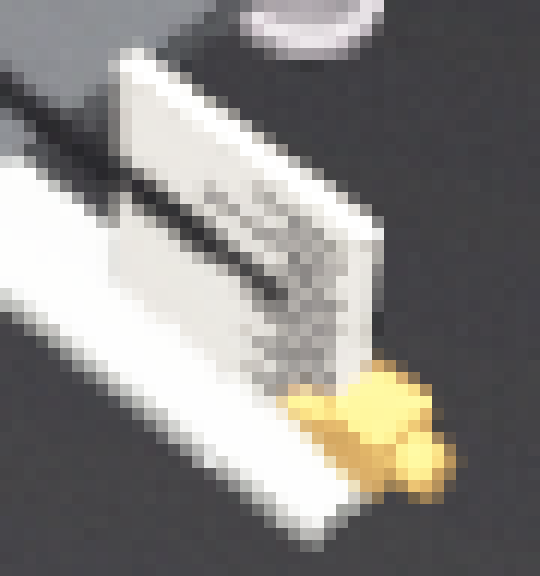

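The fits agree: the stand is at (0.542, 0.0665) with yaw 0.183. The enlarged crop puts the pointer tip at about (358.3,266.0) and the brass tip at about (358.3,275), roughly 27-30 mm lower. I'll go to contact and then press in steps along the plate's arc.

```bash
cat >> h.py <<'E'
P=np.array([0.5422,0.0667,0.1833])
ROT0=R.from_euler('z',P[2])
def ori(sgn=1):
    y=ROT0.apply(np.array([1,-1,0])/2**.5*sgn);z=np.array([0,0,-1.]);return R.from_matrix(np.c_[np.cross(y,z),y,z])
def arc(th,sgn,zc):  # TCP pose at pitch th, contact height zc at rest
    r=R.from_rotvec(-th*ROT0.apply([1,0,0]));piv=world(P,(60,-60,92))[0];c=world(P,(60,60,0))[0];c[2]=zc
    return piv+r.apply(c-piv),(r*ori(sgn)).as_quat()
E
python3 - <<'E'
from rig import *
from h import *
tgt=world(P,(60,60,160))[0]
q={s:inverse_kinematics(tgt,ori(s).as_quat()) for s in(1,-1)};print(q)
ok={s:v for s,v in q.items() if v is not None}
sg=min(ok,key=lambda s:abs(ok[s][5]));np.save("sg.npy",sg)
grasp(5)
s=observe();p=s["position"].copy() if hasattr(s["position"],"copy") else np.array(s["position"]);p[2]=.3
line_to(p,velocity=.2)
up=tgt.copy();up[2]=.25;move_to(up,ori(sg).as_quat())
d=tgt.copy();d[2]=.125;line_to(d,velocity=.1)
wait(.3);f0=observe()["ft_force"]
d[2]=.09;hit=line_to(d,velocity=.012,threshold=1.5)
s=observe();print(sg,hit,s["t"],s["position"],f0,s["ft_force"],s["opening"])
cv2.imwrite("pics/a.png",get_image("scene")["img"])
E
```

```text
{1: array([ 1.50645698e-01,  4.89804467e-01,  1.53837206e+00, -4.44089210e-16,
        1.11341613e+00,  7.52743862e-01]), -1: array([ 1.50645698e-01,  4.89804467e-01,  1.53837206e+00, -4.44089210e-16,
        1.11341613e+00, -2.38884879e+00])}
1 False 9.6667 [0.59026314 0.13663293 0.09001309] [-0.25788091 -0.28263293 -0.65166552] [0.19936754 0.44340273 0.050576  ] 0.0005536590204486963
```

Run:
```python
import cv2
from rig import *
s=observe();print(s["ft_force"],s["wrist_torque"],s["tau"])
a=cv2.imread("pics/a.png")[160:290,260:400]
cv2.imwrite("pics/a1.png",cv2.resize(a,None,fx=5,fy=4.6 and 5,interpolation=cv2.INTER_CUBIC)[:600])
```

```text
[ 0.35660282 -0.58915256  0.62692908] [ 0.02024579 -0.07092904  0.02829483] [-3.03321417e-05 -5.89761436e+01 -2.55404860e+01  5.59252349e-02
 -4.24178923e-02  1.03986980e-05]
```

```bash
python3 -c "
import cv2
a=cv2.imread('pics/a.png')[165:285,255:395];cv2.imwrite('pics/a2.png',cv2.resize(a,None,fx=5,fy=5,interpolation=cv2.INTER_CUBIC))"
```

```text
(no output)
```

View pics/a2.png

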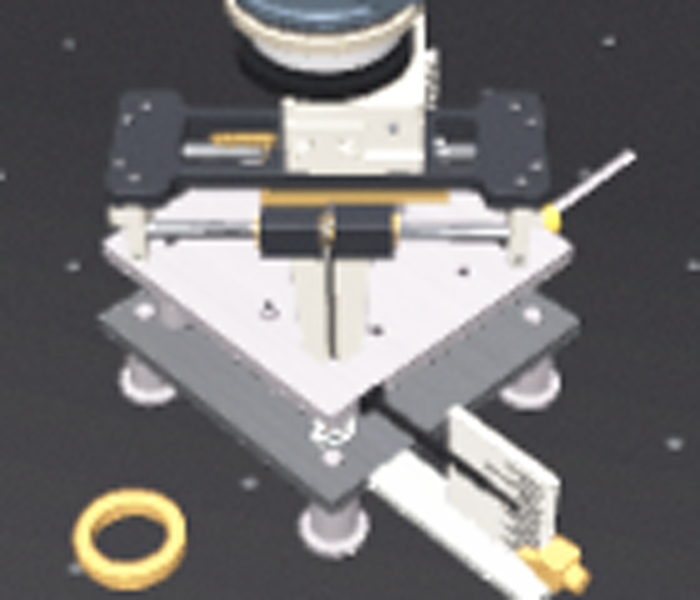

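The fingertip appears at the plate-face position (332,358), but the pointer at (518,505) hasn't moved and there's no force, even though the reported TCP is z=0.090. I'll compare the current image with one taken slightly higher.

Run:
```python
from rig import *
from h import *
ims=[get_image("scene")["img"]];s=observe();print(s["t"],s["position"],s["ft_force"],R.from_quat(s["ee_rot"]).as_matrix()[:,2])
for z in(.104,.118):
    d=world(P,(60,60,z*1e3))[0];line_to(d,velocity=.03);ims.append(get_image("scene")["img"]);s=observe();print(s["t"],s["position"],s["ft_force"])
for z in(.09,.104,.118):print(proj("scene",world(P,(60,60,z*1e3))))
c=[cv2.resize(i[195:275,290:370],None,fx=3.3,fy=6,interpolation=cv2.INTER_CUBIC) for i in ims]
cv2.imwrite("pics/b.png",np.hstack(c))
```

```text
9.7667 [0.59025377 0.13664282 0.09000061] [ 0.35984297 -0.71837014 -0.01196499] [ 5.19567278e-06 -2.88242992e-08 -1.00000000e+00]
10.4333 [0.59015552 0.13659708 0.10389717] [-0.35376071  0.61649923  0.19237764]
11.1 [0.59016278 0.13662141 0.11789266] [-0.22226589 -0.89101206  0.64374459]
[[321.55132762 241.19691867]]
[[321.47226016 237.07220221]]
[[321.39166573 232.86782781]]
```

View pics/b.png

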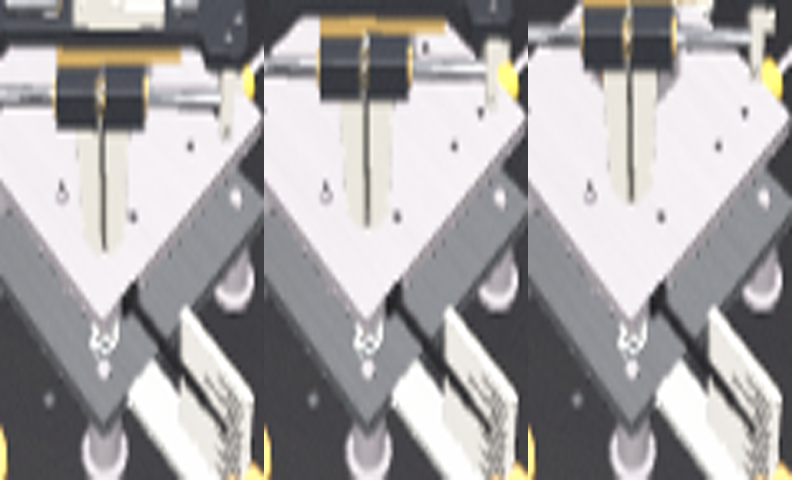

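In the three panels the fingertip is at crop rows 250, 227 and 203. That's about 14 mm above the nominal TCP, so the finger simply hadn't reached the plate yet. I'll continue down to contact.

Run:
```python
from rig import *
from h import *
d=world(P,(60,60,92))[0];line_to(d,velocity=.05);f=[observe()["ft_force"][2]]
d[2]=.080;hit=line_to(d,velocity=.008,threshold=2.0)
s=observe();print(hit,s["t"],s["position"],f,s["ft_force"])
i=get_image("scene")["img"];cv2.imwrite("pics/d.png",i)
```

```text
True 13.0333 [0.59022389 0.13668125 0.08072659] [np.float64(0.6835777595201626)] [-0.97130252  0.50526021  3.48748048]
```

Run:
```python
import cv2,numpy as np
from rig import *
s=observe();print(s["position"],s["ft_force"])
a=cv2.imread("pics/d.png");b=cv2.imread("pics/scene0.png")
cv2.imwrite("pics/d1.png",np.hstack([cv2.resize(i[205:290,300:380],None,fx=5,fy=7,interpolation=cv2.INTER_CUBIC) for i in(b,a)]))
```

```text
[0.59017834 0.13670241 0.08071003] [-0.43275957  0.38045298  2.77822767]
```

View pics/d1.png

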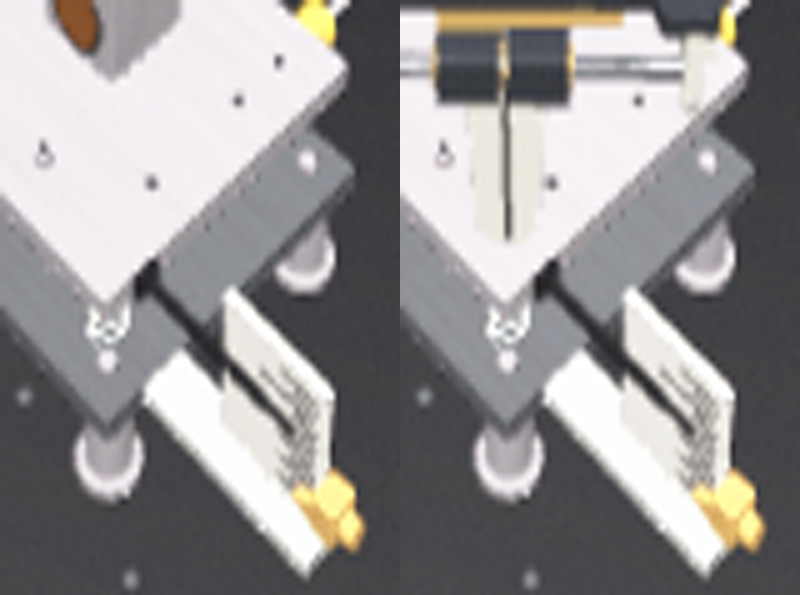

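Contact is at TCP z=0.0807: the fingertip is on the plate at crop (508,240) and the pointer is unmoved at (690,430). Next I'll press to a 20 mm pointer drop and read the pixels numerically.

```bash
cat >> h.py <<'E'
ZC=.0807
def go(th,v):
    from rig import line_to
    p,q=arc(th,1,ZC);line_to(p,rot=q,velocity=v)
E
python3 - <<'E'
from rig import *
from h import *
np.set_printoptions(linewidth=200)
for mm in(10,20):
    go(mm/240,.006);s=observe();i=get_image("scene")["img"];cv2.imwrite(f"pics/p{mm}.png",i)
    print(mm,s["t"],s["position"],arc(mm/240,1,ZC)[0],s["ft_force"])
b=cv2.imread("pics/scene0.png")
for im in(b,cv2.imread("pics/p10.png"),i):print(im[260:281,348:367].min(2) if 0 else im[261:280,348:366,2])
print(b[268:282,354:366,0])
E
```

```text
10 14.0167 [0.59058289 0.13613806 0.07598318] [0.59036312 0.13606615 0.07571125] [-0.40527772  0.37589178  6.18859512]
20 15.05 [0.59094461 0.13542764 0.07132988] [0.59050568 0.1352971  0.07075078] [-0.36878839  1.53444579  9.14944559]
[[225 152  66  48  83 167 229 227 166 163 180 163 174 157 228 234 253 255]
 [235 227 154  87  53  82 165 227 227 197 172 177 164 182 165 212 232 212]
 [234 235 230 192 128  89  69 122 199 231 217 132 180 159 193 204 237 233]
 [235 235 235 235 229 192 127  71 103 184 180 152 140 165 183 191 238 231]
 [236 234 234 234 235 236 226 141  72  83 151 176 139 181 183 236 237 230]
 [234 235 235 235 234 235 231 195 132  69  92 164 181 155 202 229 237 229]
 [234 234 234 235 235 235 235 227 163 133 129 177 148 155 150 192 236 226]
 [241 239 234 235 234 235 234 232 227 167 152 146 163 179 172 232 235 222]
 [252 251 237 235 236 235 231 215 229 225 180 165 180 154 163 213 232 213]
 [254 253 245 238 234 234 235 226 174 181 159 180 157 179 176 235 233 219]
 [254 254 253 249 239 235 234 230 222 164 153 147 153 146 183 236 238 235]
 [254 254 254 254 251 234 232 204 202 2
[... 3428 characters left out ...]
158 146 139 157 170 163 223 226 212]
 [223 203 220 216 170 158 172 148 155 202 223 201]
 [228 219 166 173 152 171 150 170 168 227 224 207]
 [226 223 212 157 148 140 146 140 174 228 230 225]
 [224 193 192 215 172 156 168 157 190 230 229 172]
 [241 222 165 170 151 167 131 167 147 228 223 179]
 [253 245 216 156 143 149 161 139 161 215 173 164]
 [253 252 235 225 163 154 159 151 129 169 162 161]
 [253 253 253 249 221 143 133 146 135 154 161 159]
 [254 254 253 253 252 226 124 105 109 110 154 158]
 [254 254 254 253 253 252 214 123  98  99 104 143]
 [253 254 254 254 253 253 252 210 109 100 103 104]
 [246 253 254 254 254 253 253 251 181 112 103 104]
 [196 233 253 254 254 254 254 253 251 187 123 103]]
```

```bash
cat >> h.py <<'E'
REST=None
def cent(im,cols):
    out=[]
    g=im[:,:,2].astype(float)
    for c in cols:
        col=g[250:276,c];w=np.clip(200-col,0,None);k=np.argmin(col);w[:max(0,k-4)]=0;w[k+5:]=0
        out.append(250+(w*np.arange(26)).sum()/w.sum())
    return np.array(out)
COLS=np.arange(349,356)
def axis(th):
    r=R.from_rotvec([-th,0,0]);y=np.linspace(60,240,181)
    q=r.apply(np.c_[0*y,y,0*y+6])+[60,-60,92]
    uv=proj("scene",world(P,q));return np.interp(COLS,uv[:,0],uv[:,1]),uv[-1]
def pitch(im,rest):
    from scipy.optimize import brentq
    d=cent(im,COLS)-cent(rest,COLS)
    f=lambda t:(axis(t)[0]-axis(0)[0])-d
    return brentq(lambda t:np.mean(f(t)),-.05,.2),f(brentq(lambda t:np.mean(f(t)),-.05,.2))
E
python3 - <<'E'
from h import *
np.set_printoptions(precision=2,suppress=True,linewidth=150)
r=cv2.imread("pics/scene0.png");print(cent(r,COLS),axis(0))
for n in("a","d","p10","p20"):
    t,e=pitch(cv2.imread(f"pics/{n}.png"),r);print(n,t*240,e)
for q in((60,182,70),(58,180,70),(60,178,70),(62,182,70)):print(q,proj("scene",world(P,q)))
E
python3 -c "
from rig import *
s=observe();print(s['t'],s['position'],s['ft_force'])"
```

```text
[259.43 260.3  261.01 261.39 261.93 250.29 250.57] (array([259.38, 260.13, 260.88, 261.62, 262.37, 263.12, 263.86]), array([358.64, 266.59]))
a -0.0648522587063619 [-0.02 -0.02  0.02  0.1  -0.06 -0.01 -0.01]
d 0.12178028799322034 [-0.09  0.05  0.03 -0.02 -0.06  0.04  0.05]
p10 5.594176633515727 [-0.74 -0.52 -0.43 -0.73 -0.88  1.64  1.67]
p20 11.36300605706153 [-1.2  -1.17 -1.15 -1.41 -1.77  3.32  3.38]
(60, 182, 70) [[358.72 275.26]]
(58, 180, 70) [[358.66 274.28]]
(60, 178, 70) [[357.41 274.26]]
(62, 182, 70) [[358.12 275.74]]
15.1 [0.5909415  0.13540119 0.07131455] [-0.94603072  0.29834427  8.78917071]
```

```bash
sed -i 's/g\[250:276,c\]/g[256:282,c]/; s/out.append(250+/out.append(256+/' h.py
python3 - <<'E'
from h import *
np.set_printoptions(precision=2,suppress=True,linewidth=150)
r=cv2.imread("pics/scene0.png");print(cent(r,COLS)-axis(0)[0])
for n in("a","d","p10","p20"):
    t,e=pitch(cv2.imread(f"pics/{n}.png"),r);print(n,t*240,e)
E
```

```text
[ 0.05  0.17  0.14 -0.23 -0.44 -0.48 -0.24]
a -0.03818615670705458 [-0.01 -0.01  0.03  0.11 -0.05 -0.08  0.02]
d 0.1661656719645688 [-0.08  0.06  0.04 -0.01 -0.05 -0.02  0.05]
p10 8.357071692214308 [-0.    0.23  0.33  0.05 -0.09 -0.44 -0.09]
p20 16.513921982361232 [ 0.18  0.23  0.27  0.04 -0.3  -0.42  0.01]
```

Run:
```python
from rig import *
from h import *
np.set_printoptions(linewidth=200)
go(29/240,.006);wait(.3);s=observe();i=get_image("scene")["img"];cv2.imwrite("pics/p29.png",i)
r=cv2.imread("pics/scene0.png");t,e=pitch(i,r)
print(s["t"],s["position"],arc(29/240,1,ZC)[0],s["ft_force"],t*240,axis(t)[1])
print(cv2.absdiff(i,r)[180:190,330:345].max())
cv2.imwrite("pics/e.png",cv2.resize(i[258:283,346:371],None,fx=22,fy=22,interpolation=cv2.INTER_NEAREST))
```

```text
16.3 [0.59129147 0.13463427 0.06716922] [0.5906661  0.13443177 0.06631765] [-0.61029728  1.58903858 11.53261758] 23.474455102242796 [357.97232783 273.31895487]
188
```

View pics/e.png

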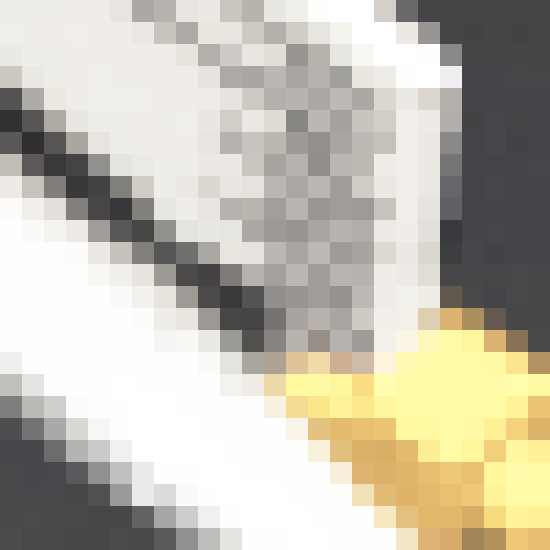

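The needle tip is at crop (265,345), i.e. pixel (357.8,273.5). The brass apex is at crop (275,375), i.e. about (358,275), so the pointer is still a few mm above the index. I'll refine the pointer measurement against a needle-free background, since the other images provide one.

```bash
cat >> h.py <<'E'
NAMES=["scene0","p10","p20","p29"]
C2=np.arange(346,357)
def alpha(im,extra=()):
    L=[cv2.imread(f"pics/{n}.png")[:,:,2].astype(float) for n in NAMES];g=im[:,:,2].astype(float)
    ref=g[262:272,362:364].mean();L=[l*ref/l[262:272,362:364].mean() for l in L]+[g]
    bg=np.max(L,0);return np.clip((bg-g)/(bg-45),0,1)*((bg-g)>12)
def meas(im):
    a=alpha(im)
    r=np.arange(255,285)[:,None];A=a[255:285,C2[0]:C2[-1]+5].copy()
    c=np.arange(C2[0],C2[-1]+5)
    ct=(A*r).sum(0)/np.maximum(A.sum(0),1e-6)
    f=lambda t:np.median(np.interp(C2,*uvt(t))-ct[:len(C2)])
    from scipy.optimize import brentq
    t=brentq(f,-.08,.22)
    return t*240,ct-np.interp(c,*uvt(t)),A.sum(0)
def uvt(th):
    r=R.from_rotvec([-th,0,0]);y=np.linspace(60,250,191)
    uv=proj("scene",world(P,r.apply(np.c_[0*y,y,0*y+6])+[60,-60,92]));return uv[:,0],uv[:,1]
E
python3 - <<'E'
from h import *
np.set_printoptions(precision=2,suppress=True,linewidth=150)
for n in NAMES:
    m=meas(cv2.imread(f"pics/{n}.png"));print(n,round(m[0],2));print(m[1]);print(m[2])
E
```

```text
scene0 0.45
[   0.14    0.01   -0.14   -0.05    0.09    0.     -0.11   -0.1    -0.14    0.06    0.33    0.3     0.03 -266.99 -267.74]
[2.88 2.99 2.78 2.77 2.98 2.97 2.67 2.14 1.8  2.03 2.03 1.96 0.91 0.   0.  ]
p10 8.19
[   0.12   -0.     -0.14    0.05    0.03   -0.14   -0.29   -0.27    0.02   -0.1     0.05    0.04   -0.53   -1.42 -270.21]
[2.93 2.97 2.65 2.78 2.84 2.95 2.66 2.05 1.98 1.84 1.88 1.83 1.49 0.27 0.  ]
p20 16.07
[   0.11   -0.02    0.04   -0.      0.04    0.04   -0.3    -0.      0.11   -0.13   -0.02   -0.53   -0.69 -271.89 -272.71]
[2.93 2.97 3.12 2.81 2.86 2.77 2.15 1.7  1.84 1.88 1.9  1.69 0.68 0.   0.  ]
p29 23.09
[   0.01    0.05   -0.      0.05    0.04   -0.01   -0.27   -0.      0.06   -0.15   -0.19   -0.35   -1.07 -274.07 -274.93]
[2.99 3.11 2.72 2.75 2.64 2.52 2.17 1.7  1.92 2.34 2.36 2.28 0.85 0.   0.  ]h.py:47: RuntimeWarning: invalid value encountered in divide
  bg=np.max(L,0);return np.clip((bg-g)/(bg-45),0,1)*((bg-g)>12)
h.py:47: RuntimeWarning: divide by zero encountered in divide
  bg=np.max(L,0);return np.clip((bg-g)/(bg-45),0,1)*((bg-g)>12)
```

```bash
python3 - <<'E' 2>/dev/null
from rig import *
from h import *
np.set_printoptions(precision=2,suppress=True,linewidth=150)
go(32.8/240,.005);wait(.2);s=observe();i=get_image("scene")["img"];cv2.imwrite("pics/p33.png",i)
m=meas(i);print(s["t"],s["position"],s["ft_force"],m[0]-.45);print(m[1],m[2])
print(i[268:280,352:364,2]);print(i[268:280,352:364,0])
o=cv2.imread("pics/p29.png")
c=[cv2.resize(k[262:284,348:372],None,fx=16,fy=16,interpolation=cv2.INTER_CUBIC) for k in(o,i)]
cv2.imwrite("pics/f.png",np.hstack(c))
E
```

```text
17.0833 [0.59 0.13 0.07] [-1.47  2.19 10.84] 25.821739072031416
[   0.07   -0.06    0.     -0.      0.05   -0.15   -0.26    0.09    0.03   -0.16   -0.04   -0.56   -1.2  -275.07 -275.93] [3.07 2.76 2.88 2.63 2.91 2.77 1.97 1.77 1.99 1.83 1.87 1.77 0.37 0.   0.  ]
[[130 232 238 236 231 170 159 151 170 185 178 236]
 [ 85 145 223 214 234 229 188 170 187 159 168 219]
 [157  75 108 183 171 186 163 187 162 184 182 239]
 [236 157  73 109 180 151 159 149 159 152 189 240]
 [252 230 165  92  86 154 180 168 182 168 206 242]
 [254 246 246 201  93  60 120 184 153 181 158 243]
 [254 254 254 249 192 131 170 223 238 202 203 252]
 [254 254 254 254 243 240 238 255 255 255 250 255]
 [254 254 254 254 254 253 248 246 252 254 253 255]
 [255 254 255 254 254 254 254 249 228 227 234 236]
 [255 255 255 255 254 254 254 254 248 228 219 218]
 [233 254 254 254 255 254 254 254 254 247 222 221]]
[[124 225 231 228 223 162 152 144 163 176 169 228]
 [ 83 140 215 203 225 220 179 163 179 153 161 208]
 [149  74 103 175 164 177 156 178 155 176 174 231]
 [229 149  72 105 172 143 153 143 152 145 180 232]
 [251 223 157  89  84 148 173 161 174 161 195 234]
 [253 244 242 192  90  61 115 173 137 172 151 233]
 [254 254 254 246 183 123 143 153 166 144 167 220]
 [254 254 254 253 239 230 168 160 165 156 133 174]
 [254 254 254 254 254 251 226 149 138 152 141 158]
 [254 254 254 254 254 254 253 232 128 109 114 114]
 [254 254 254 254 254 254 254 253 219 129 102 102]
 [232 254 254 254 254 254 254 254 253 218 113 104]]
```

View pics/f.png

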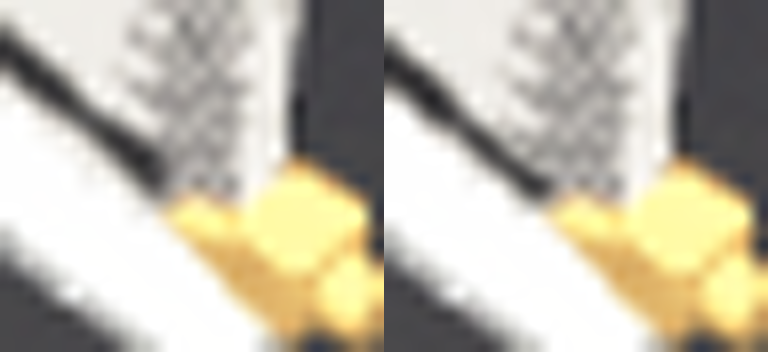

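The right panel shows the needle tip at (545,185) almost meeting the brass apex at (552,206). The image gives a pointer drop of about 25.8 mm, and my best estimate for the index is about 27.5 mm. I'll make a small final press in two steps, hold, and then ease back.

```bash
python3 - <<'E' 2>/dev/null
from rig import *
from h import *
def rep(n):
    s=observe();i=get_image("scene")["img"];cv2.imwrite(f"pics/{n}.png",i);print(n,round(s["t"],1),round(s["position"][2],5),s["ft_force"].round(1) if hasattr(s["ft_force"],"round") else s["ft_force"],round(meas(i)[0]-.45,2),flush=True)
go(34/240,.004);wait(2.3);rep("h1")
go(35/240,.004);wait(2.4);rep("h2")
E
```

```text
h1 19.7 0.06489 [-0.5  1.2 12.6] 26.58
h2 22.5 0.06443 [-1.3  0.8 12.1] 27.47
```

Run:
```python
import cv2
i=cv2.imread("pics/h2.png").astype(int);print(i[270:278,352:364,2]);print((i[:,:,2]-i[:,:,0])[270:278,352:364])
```

```text
[[ 92  87 173 223 182 187 163 186 161 183 183 239]
 [204  92  92 173 222 171 159 151 160 152 190 240]
 [251 198 135  71 146 223 181 169 182 169 207 241]
 [254 246 243 145  85 101 138 185 153 181 160 243]
 [254 254 254 248 157 115 170 222 238 203 205 252]
 [254 254 254 254 239 221 237 255 255 255 250 255]
 [255 254 254 254 254 253 248 246 252 254 253 255]
 [255 255 255 254 254 254 254 249 229 227 233 237]]
[[  4   1   7   7   8   8   7   9   6   8   9   8]
 [  8   3   2   8   9   9   7   6   7   8  10   8]
 [  1   8   5  -1   5   9   8   6  10   8  11   8]
 [  1   3   5   5   2   3   5  10  16   8   7  11]
 [  0   0   0   3   7   8  27  70  72  59  37  33]
 [  0   0   0   1   5  15  70  95  92 100 118  80]
 [  1   0   0   0   0   2  22  98 114 101 112  96]
 [  1   1   1   0   0   0   1  17 101 118 119 122]]
```

The needle axis now runs into the brass apex: extended to column 358 it reaches row 274.8, against about 275.0 for the apex. It has been held for 2.4 s, so I'll ease it back.

```bash
python3 - <<'E' 2>/dev/null
from rig import *
from h import *
def rep(n):
    s=observe();i=get_image("scene")["img"];cv2.imwrite(f"pics/{n}.png",i);print(n,round(s["t"],1),s["position"],s["ft_force"],round(meas(i)[0]-.45,2),flush=True)
go(12/240,.0025);go(-6/240,.0025);rep("r1")
p=world(P,(60,60,100))[0];line_to(p,rot=ori(1).as_quat(),velocity=.02)
p[2]=.25;line_to(p,velocity=.1);wait(.5);rep("r2")
a=cv2.imread("pics/scene0.png");b=cv2.imread("pics/r2.png")
for n,(x0,x1,y0,y1) in dict(needle=(340,380,245,290),short=(325,350,172,200),ring=(265,300,255,290),fork=(375,410,280,315)).items():
    d=cv2.absdiff(a,b)[y0:y1,x0:x1].max(2);print(n,d.max(),(d>30).sum())
E
```

```text
r1 29.7 [0.59020402 0.13689792 0.08369148] [ 0.73387593  0.88448335 -1.19759914] -0.19
r2 32.8 [0.590252   0.13663509 0.24998895] [-0.87052098 -0.83125439  0.53528013] -0.17
needle 40 1
short 179 26
ring 6 0
fork 5 0
```

```bash
python3 - <<'E' 2>/dev/null
from rig import *
from h import *
line_to([.50,-.10,.32],velocity=.15);wait(.3)
a=cv2.imread("pics/scene0.png");b=get_image("scene")["img"];t0=cv2.imread("pics/top0.png")
for n,(x0,x1,y0,y1) in dict(needle=(340,380,245,290),short=(325,350,172,200),driver=(355,385,192,215),plate=(270,330,205,265)).items():
    d=cv2.absdiff(a,b)[y0:y1,x0:x1].max(2);print(n,d.max(),(d>30).sum(),np.argwhere(d>30)[:6].tolist())
print(observe()["t"],meas(b)[0]-.45)
E
```

```text
needle 38 1 [[21, 16]]
short 21 0 []
driver 22 0 []
plate 26 0 []
35.1417 -0.1909298566374441
```

The short pointer, driver and plate match the starting image, and the long pointer is back at zero.

```bash
python3 -c "
from rig import *
print(finish_job())"
```

```text
the job is handed in; nothing more can be done
None
```

I pressed the sprung corner until the long pointer was level with the brass index (27.5 mm drop by camera, good to about 1–2 mm), held it 2.4 s, eased it back to zero over about 7 s, cleared the hand and handed the job in at about 35 s.

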